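Change the batteries of a video light

TASK

The two slim batteries on the back of the video light are flat and the two tall ones in the charger are full: exchange them, so that the light holds both tall batteries and the charger both slim ones (either bay will do), each lying fully down in its bay with its white contact end over the bay's contacts. All the bays are taken, so put a battery down on a clear patch of the desk on the way; set the batteries down without dropping them, and do not shift or upset the mug or the glue stick.

Things in the scene. Friction and masses are not known exactly. Their poses are not given: they have to be found in the camera images.
- slim_a: Slim flat battery, in the light at the start. 70 mm long (x), 38 wide (y), 21 high; black, pale label, white ribbed cap on the contact end (+x). Origin: centre of the 70 x 38 outline, at the underside; z up. Under the white end the bottom is cut away (x = 21 to 35, 10 mm high), so it goes fully down only with that end over a bay's contact step. Grip across the 38 mm. 0.11 kg.
- slim_b: Slim flat battery, in the light at the start. 70 mm long (x), 38 wide (y), 21 high; black, pale label, white ribbed cap on the contact end (+x). Origin: centre of the 70 x 38 outline, at the underside; z up. Under the white end the bottom is cut away (x = 21 to 35, 10 mm high), so it goes fully down only with that end over a bay's contact step. Grip across the 38 mm. 0.11 kg.
- tall_a: Tall full battery, in the charger at the start. 70 mm long (x), 38 wide (y), 40 high; black, pale label, white ribbed cap on the contact end (+x). Origin: centre of the 70 x 38 outline, at the underside; z up. Under the white end the bottom is cut away (x = 21 to 35, 10 mm high), so it goes fully down only with that end over a bay's contact step. Grip across the 38 mm. 0.2 kg.
- tall_b: Tall full battery, in the charger at the start. 70 mm long (x), 38 wide (y), 40 high; black, pale label, white ribbed cap on the contact end (+x). Origin: centre of the 70 x 38 outline, at the underside; z up. Under the white end the bottom is cut away (x = 21 to 35, 10 mm high), so it goes fully down only with that end over a bay's contact step. Grip across the 38 mm. 0.2 kg.
- light_panel: Grey video light, fixed, on its face; 2 knobs at -x, steel yoke at +x; x -70 to 112, y -101 to 101 mm. Origin: underside, midway between 2 bays centred at y = +40 and -40 mm, x = 0; floors at z = 28. A bay is 78 x 46 mm (4 mm play round a battery, x axes alike), corner rims 6 mm high, sides open 42 mm long for fingers, contact step 7 mm high at x = 25 to 39, wall 14 mm high behind it.
- charger_twin: White twin charger, fixed, low front ledge at -x; x -73 to 54, y -75 to 75 mm. Origin: underside, midway between 2 bays centred at y = +40 and -40 mm, x = 0; floors at z = 36. A bay is 78 x 46 mm (4 mm play round a battery, x axes alike), corner rims 6 mm high, sides open 42 mm long for fingers, contact step 7 mm high at x = 25 to 39, wall 14 mm high behind it.
- mug: patterned blue and white mug, 97 x 106 mm, 98 mm high, loose, upright, at the back left of the desk; not part of the job. Origin: centre of its underside.
- glue_stick: white glue stick with a red band, 26 mm across, 90 mm high, loose, standing upright between the light and the charger, towards the back; not part of the job. Origin: centre of its underside. The desk midway between the light and the charger, in front of it, is clear; a notepad with a pen lies farther forward, at the desk's edge.
Things that resemble listed ones, but are neither listed nor needed, are in the scene too. What is shaped like the tall_a but pink is not meant.

How it is judged:
By the outcome, as a careful person would: the job done as asked, in the order asked, and still so for the second after the job is handed in, with the robot touching nothing.
It also fails if it takes over 96 s, if anything falls off the work surface, if the arm or the gripper's body presses on something with over 40 N, if the wrist force passes 120 N, or if a joint passes its speed limit or range.

ROBOT

A 6-joint arm with a two-finger parallel gripper is mounted at the origin on a cart in front of the work surface, level with it; the furniture and walls round the work are solid. World frame = base frame: x ahead of the robot, y to its left, z up, the work surface at z = 0. Lengths are in mm, angles in rad, forces in N, time in s.
With the tool pointing down it reaches from about 300 to 775 mm from the base axis. Payload 14.6 kg.
Tool frame: the origin (TCP) lies between the finger pads; the fingertips stand manip.tip_reach ahead of it and the grasp point (between the pads) lies 5 mm behind it (manip.tip_reach is the distance from the TCP to the fingertips, in mm); z points along the fingers, y is the line along which they close (so a half turn about z gives the same grasp; the last joint's range is limited). The gripper opens to 94 mm and grips with 3 to 60 N. Pads are 16 mm wide; open, the fingers measure 119 mm over their backs; the gripper's body (75 mm by 177 mm) begins 78 mm behind the grasp point.
Start: joints at [-1.277, 0.3, 1.521, -0, 1.321, -0.067], TCP at [194.155, -514.581, 219.446] pointing down, gripper open.
Joint ranges: [-3.03, 3.03], [-0.79, 2.21], [0.23, 2.52], [-1.04, 4.18], [0, 3.07], [-2.55, 2.55]. Speed limits (rad/s): [2.22, 2.22, 2.57, 3.14, 3.14, 3.14].

INTERFACE

Orientations are given as [roll, pitch, yaw] about the fixed x, y, z axes, in that order (R = Rz(yaw) Ry(pitch) Rx(roll)).
In Python, from cell import manip gives the robot as it stands. The module is installed in compiled form; this text tells all that it offers.
- The arm moves only by the shell command python3 -m creep 'ROWS' [FORCE]. ROWS is JSON, a list of rows, each a list of 3 entries, a list of its own where there are three numbers: the opening, from -1 (shut) to 1 (fully open), then the shift along the tool's x, y, z in cm, then the turn about the tool's z in units of 5 degrees (1.0 is 5 degrees). In form: [[grip, [tx, ty, tz], roll], ...]. A call has 1 to 12 rows; each row is the pose to reach, as a shift and turn from the pose commanded when the call began, along the tool's axes at that moment; what a row does not reach only later rows make up. A row lasts 1/10 s, in which the tool goes at most 50 mm and 8.59 degrees, less where a joint would pass 70% of its speed; a pose out of reach is approached as far as the arm can. A call with a gripper value outside its range is refused whole. The fingers move at their own pace and stop on an object; FORCE is the grip in N (left out, the last holds). Time passes only in rows, so rows that repeat a pose let the fingers close. It gives the time, the measured TCP pose, the force, the opening and the grip force at its end, in the units of the state.
- manip.read_state(): the state, without advancing time (a new reading comes with each control period).
- manip.camera(name): name is "scene" or "side" or "wrist"; returns the picture (420x560x3 uint8, red, green, blue); there is no depth.
- manip.camera_params(name): a dict with "fovy" (degrees; the focal length in pixels is half the picture's height over the tangent of half this angle, whatever the lens; pixels are square), "cx", "cy" (the principal point, pixels), "origin" and "attitude" of the camera in the world. Camera axes: x right, y down, z forward; pixel columns grow to the right and rows downward; lengths in mm; the calibration is good to about 2 mm. A picture is of the moment at which its call begins: read the wrist's pose just before it. camera_params takes no time and is no camera call; for the wrist camera it gives the pose at the moment of the call.
- manip.sign_off(): hands the job in; it is judged then, once.
The state is a dict: "clock": time; "joints": joint angles; "qd": joint speeds; "effort": joint torques, N m; "eef_pos": TCP position; "eef_rot": TCP orientation; "wrist_force": force on the tool from outside, world axes, zero at the start; "moment": the same for the moment, N m; "finger_gap": finger opening in mm; "finger_force": force on a finger pad.
Only numpy, scipy, OpenCV 4.12 (cv2) and the standard library are available. Lean on these libraries where they do the work, as an engineer would, in place of code of your own. Each camera call takes 0.05 s, during which the arm holds its last target. There are 200 camera calls.

## Working session

There is one attempt and no reset: what is moved stays moved. The work goes in short steps, Python scripts to look and compute and a shell command to move; the robot and the scene stay as the last step left them, time stands still between calls to the robot, and variables do not carry over. Pictures are saved under pics/ and viewed, at most 14 in all, crops included, and the job is handed in when it is done.

```bash
mkdir -p pics; python3 - <<'E'
from cell import manip
import cv2
print(manip.tip_reach, manip.read_state())
for n in ("scene","side","wrist"):
    p=manip.camera_params(n); print(n,p)
    cv2.imwrite(f"pics/{n}0.png",manip.camera(n)[:,:,::-1])
E
```

```text
14.0 {'clock': 0.0, 'joints': array([-1.27660319e+00,  3.00461279e-01,  1.52161355e+00,  1.45398410e-06,
        1.32072045e+00, -6.66183253e-02]), 'qd': array([-6.27233451e-06, -1.46815474e-03,  2.98417747e-04, -4.92096762e-04,
       -3.43571002e-04,  2.67902402e-05]), 'effort': array([-2.01656170e-03, -5.31809127e+01, -3.52739024e+01,  7.07202265e-02,
        2.44248135e-02, -4.16735941e-05]), 'eef_pos': array([ 194.07950401, -514.33579824,  218.87798284]), 'eef_rot': array([-3.14039279e+00, -8.14627967e-05,  3.60811051e-01]), 'wrist_force': array([-0.0596393 , -0.35926611,  0.24433572]), 'moment': array([-0.02475074, -0.01121915, -0.00718056]), 'finger_force': 0.0, 'finger_gap': 94.04903137448133}
scene {'fovy': 43.417207411799595, 'cx': 276.11811816009333, 'cy': 208.36388388698407, 'origin': array([-199.75028216,  766.94586953,  663.8420871 ]), 'attitude': array([-2.04801135,  0.01566922, -2.45849262])}
side {'fovy': 43.46205422283751, 'cx': 281.0088861124306, 'cy': 216.3921470879872, 'origin': array([  325.01383228, -1127.79174116,   687.52904758]), 'attitude': array([-2.14392414,  0.01923583, -0.25475133])}
wrist {'fovy': 69.79432202144343, 'cx': 279.19008920573475, 'cy': 208.46172516670995, 'origin': array([ 260.65670229, -488.79609249,  384.1425705 ]), 'attitude': array([ 2.89233311e+00,  2.12658922e-03, -1.20911157e+00])}
```

View pics/scene0.png

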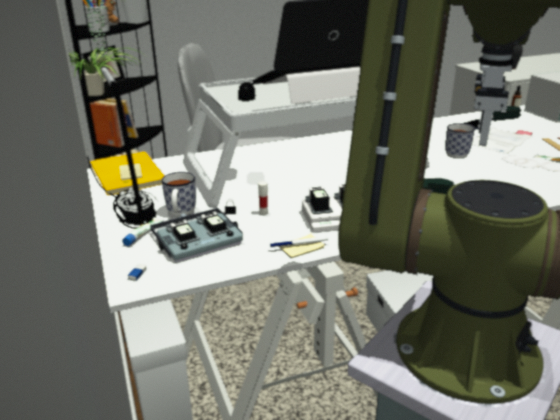

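View pics/side0.png

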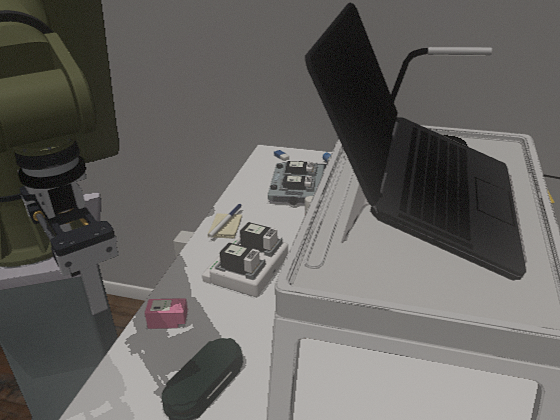

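The scene view shows the light with two slim batteries near (195,232), the charger partly hidden behind the arm at (330,205), the mug at (178,192) and the glue stick at (263,197). In the side view the light is at (295,180), the charger with two black batteries at (240,258) and (258,237), and the pink decoy at (165,312). I'll get rough positions first, then look down with the wrist camera.

```bash
cat > h.py <<'E'
from cell import manip
import numpy as np, cv2
from scipy.spatial.transform import Rotation as R
def ray(p,u,v):
    f=210/np.tan(np.radians(p["fovy"]/2))
    d=R.from_euler("xyz",p["attitude"]).apply([(u-p["cx"])/f,(v-p["cy"])/f,1.0])
    return np.array(p["origin"]),d
def plane(p,u,v,z):
    o,d=ray(p,u,v); return o+d*(z-o[2])/d[2]
def proj(p,X):
    f=210/np.tan(np.radians(p["fovy"]/2))
    c=R.from_euler("xyz",p["attitude"]).inv().apply(np.array(X)-p["origin"])
    return c[0]/c[2]*f+p["cx"],c[1]/c[2]*f+p["cy"]
def move(x,y,z,yaw):
    "shift cm in tool axes and roll units from current commanded(~measured) pose"
    s=manip.read_state(); r=R.from_euler("xyz",s["eef_rot"])
    d=r.inv().apply(np.array([x,y,z])-s["eef_pos"])/10
    dy=(-(yaw-s["eef_rot"][2])+np.pi/2)%np.pi-np.pi/2
    return d.round(2),round(np.degrees(dy)/5,2)
E
python3 - <<'E'
from h import *
s=manip.camera_params("side");c=manip.camera_params("scene");w=manip.camera_params("wrist")
for n,u,v,z in [("charge near",240,258,66),("charger far",258,237,66),("light1",296,182,49),("light2",300,168,49),("pink",165,312,20),("notepad",225,225,0)]:
    print(n,plane(s,u,v,z).round())
for n,u,v,z in [("light1",183,230,49),("light2",215,222,49),("mug base",178,212,0),("glue base",263,212,0),("ch1",318,198,76),("notepad",300,245,0)]:
    print(n,plane(c,u,v,z).round())
st=manip.read_state(); r=R.from_euler("xyz",st["eef_rot"])
print("cam in tool",r.inv().apply(w["origin"]-st["eef_pos"]), (r.inv()*R.from_euler("xyz",w["attitude"])).as_matrix().round(2))
print(r.as_matrix().round(2)); print(move(380,100,330,0))
E
```

```text
charge near [ 442. -315.   66.]
charger far [ 491. -255.   66.]
light1 [638. -25.  49.]
light2 [668.  44.  49.]
pink [ 287. -377.   20.]
notepad [445. -92.   0.]
light1 [663.  71.  49.]
light2 [631.  -3.  49.]
mug base [817. -43.   0.]
glue base [ 633. -184.    0.]
ch1 [ 477. -217.   76.]
notepad [ 452. -108.    0.]
cam in tool [  71.32787074   -0.61361536 -165.19620675] [[ 0.   -0.97 -0.25]
 [ 1.    0.   -0.  ]
 [ 0.   -0.25  0.97]]
[[ 0.94  0.35 -0.  ]
 [ 0.35 -0.94  0.  ]
 [ 0.   -0.   -1.  ]]
(array([ 39.08, -50.93, -11.05]), np.float64(4.13))
```

```bash
python3 - <<'E'
from h import *
s=manip.camera_params("side");c=manip.camera_params("scene")
def tri(a,b):
    o1,d1=ray(s,*a);o2,d2=ray(c,*b)
    t=np.linalg.lstsq(np.c_[d1,-d2],o2-o1,rcond=None)[0]
    return ((o1+t[0]*d1)+(o2+t[1]*d2))/2, np.linalg.norm(o1+t[0]*d1-o2-t[1]*d2)
print("cabinet corner",tri((335,140),(203,85)),"laptop left bottom",tri((375,205),(268,78)),tri((395,118),(268,78)))
print(move(480,-130,290,-0.45))
E
```

```text
cabinet corner (array([ 724.98693654, -138.05944665,  276.07732559]), np.float64(150.5241092954063)) laptop left bottom (array([ 717.27711405, -383.5715854 ,  253.30562862]), np.float64(143.4915733589509)) (array([ 731.38108639, -331.09821472,  322.87919518]), np.float64(6.946900486961657))
(array([ 40.32, -25.88,  -7.07]), np.float64(9.29))
```

```bash
python3 -m creep '[[1,[20,-13,-7],4.5],[1,[20,-13,-7],4.5],[1,[20,-13,-7],4.5],[1,[40,-26,-7],9.3],[1,[40,-26,-7],9.3],[1,[40,-26,-7],9.3],[1,[40,-26,-7],9.3],[1,[40,-26,-7],9.3],[1,[40,-26,-7],9.3],[1,[40,-26,-7],9.3],[1,[40,-26,-7],9.3],[1,[40,-26,-7],9.3]]' 30
python3 - <<'E'
from h import *
s=manip.read_state(); print(s["joints"].round(3),s["eef_pos"].round(1),s["eef_rot"].round(3))
p=manip.camera_params("wrist"); im=manip.camera("wrist"); cv2.imwrite("pics/w1.png",im[:,:,::-1]); import pickle; pickle.dump(p,open("w1.pkl","wb"))
E
```

```text
clock: 1.35
eef_pos: [476.9, -129.3, 289.1]
eef_rot: [3.141, 0.001, -0.448]
wrist_force: [-1.3, -1.0, -0.5]
finger_gap: 94.1
finger_force: 0.0
[-0.339  0.128  1.568 -0.     1.447  1.68 ] [ 476.9 -129.3  289.1] [ 3.141e+00  1.000e-03 -4.480e-01]
```

View pics/w1.png

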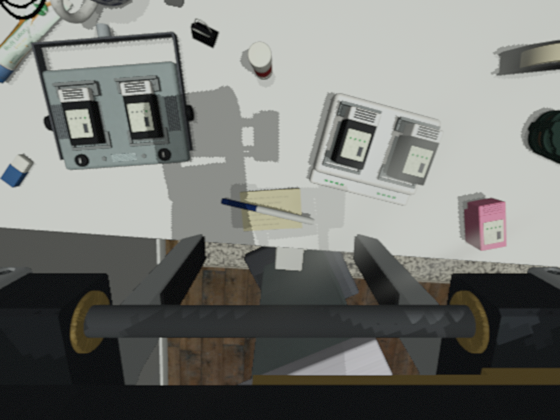

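The wrist view shows the light at (118,115) with slim batteries at (80,112) and (141,106). The charger is at (378,148) with black batteries at (352,140) and (411,155), and the pink decoy is apart at (486,222). The glue stick is at (261,60), the notepad at (265,208), and the desk around (255,130) is clear. I'll use one enlarged crop to confirm the batteries and find their edges.

```bash
python3 - <<'E'
import cv2,numpy as np
im=cv2.imread("pics/w1.png")
a=cv2.resize(im[25:185,30:210],None,fx=3.5,fy=3.5,interpolation=cv2.INTER_CUBIC)[:, :]
a=cv2.resize(im[30:180,35:205],(400,353),interpolation=cv2.INTER_CUBIC)
b=cv2.resize(im[85:210,305:445],(400,357),interpolation=cv2.INTER_CUBIC)[:353]
cv2.imwrite("pics/c1.png",np.hstack([a,b]))
E
```

```text
(no output)
```

View pics/c1.png

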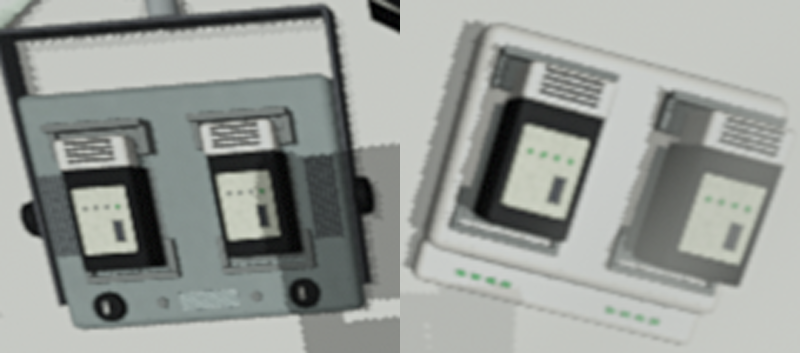

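The crop shows pale labels and white caps at the far ends (+x), and two low batteries in the light and two tall ones in the charger, all matching the description. I'll compute positions from the top-face corners, taken at z=49 for the slim ones and z=76 for the tall ones, and check them against 70 x 38.

```bash
python3 - <<'E'
from h import *
import pickle
p=pickle.load(open("w1.pkl","rb"))
L=lambda q:(q[0]/2.353+35,q[1]/2.353+30)
C=lambda q:((q[0]-400)/2.857+305,q[1]/2.857+85)
def rep(n,f,z,TL,TR,BL=None,BR=None):
    P=[None if q is None else plane(p,*f(q),z)[:2] for q in(TL,TR,BL,BR)]
    TL,TR,BL,BR=P
    if BL is None: c=(TL+BR)/2; e=TR-BR
    else: c=(TR+BL)/2; e=TL-BL
    w=TL-TR
    print(n,"c",c.round(1),"len",np.linalg.norm(e).round(1),"wid",np.linalg.norm(w).round(1),"yaw",np.arctan2(e[1],e[0]).round(3),"yaw_w",np.arctan2(-w[0],w[1]).round(3))
rep("slimL",L,49,(56,140),(124,133),(85,270))
rep("slimR",L,49,(200,122),(270,116),(222,262))
rep("tallL",C,76,(533,62),(618,75),None,(563,238))
rep("tallR",C,76,(712,110),(788,123),None,(741,285))
pr=lambda f,q,z:plane(p,*f(q),z).round(1)
print("glue",plane(p,262,70,0).round(0)); print("light corners z28",[pr(L,q,28) for q in((18,100),(330,75),(365,300),(75,328))])
print("charger ledge/back",[pr(C,q,30) for q in((490,25),(785,98),(690,342),(415,270))])
E
```

```text
slimL c [669.6  64.7] len 68.4 wid 37.2 yaw -0.391 yaw_w -0.353
slimR c [641.6  -8.6] len 72.9 wid 37.8 yaw -0.41 yaw_w -0.369
tallL c [ 492.6 -241.7] len 70.7 wid 36.3 yaw -0.711 yaw_w -0.591
tallR c [ 440.4 -304.1] len 70.6 wid 33.3 yaw -0.613 yaw_w -0.608
glue [ 626. -174.    0.]
light corners z28 [array([742.6,  87.6,  28. ]), array([678.5, -75.6,  28. ]), array([563.2, -31.7,  28. ]), array([624.1, 133.9,  28. ])]
charger ledge/back [array([ 551.8, -248.9,   30. ]), array([ 461.5, -362. ,   30. ]), array([ 368.4, -281.3,   30. ]), array([ 462.4, -170.6,   30. ])]
```

```bash
python3 - <<'E'
from h import *
print(move(600,50,150,-0.37))
E
```

```text
(array([  3.3 , -21.61,  13.9 ]), np.float64(-0.92))
```

```bash
python3 -m creep '[[0.28,[3.3,-21.6,0],-0.9],[0.28,[3.3,-21.6,0],-0.9],[0.28,[3.3,-21.6,7],-0.9],[0.28,[3.3,-21.6,13.9],-0.9],[0.28,[3.3,-21.6,13.9],-0.9],[0.28,[3.3,-21.6,13.9],-0.9],[0.28,[3.3,-21.6,13.9],-0.9],[0.28,[3.3,-21.6,13.9],-0.9],[0.28,[3.3,-21.6,13.9],-0.9],[0.28,[3.3,-21.6,13.9],-0.9]]' 30
python3 - <<'E'
from h import *
import pickle
p=manip.camera_params("wrist"); im=manip.camera("wrist"); cv2.imwrite("pics/w2.png",im[:,:,::-1]); pickle.dump(p,open("w2.pkl","wb"))
print(manip.read_state()["joints"].round(2))
cv2.imwrite("pics/c2.png",cv2.resize(im[:260,90:490,::-1],None,fx=2,fy=2,interpolation=cv2.INTER_CUBIC))
E
```

```text
clock: 2.4
eef_pos: [600.8, 48.8, 152.3]
eef_rot: [-3.141, -0.003, -0.374]
wrist_force: [-0.4, 0.3, -0.0]
finger_gap: 60.2
finger_force: 0.0
[ 0.02  0.47  1.44 -0.    1.22  1.96]
```

View pics/c2.png

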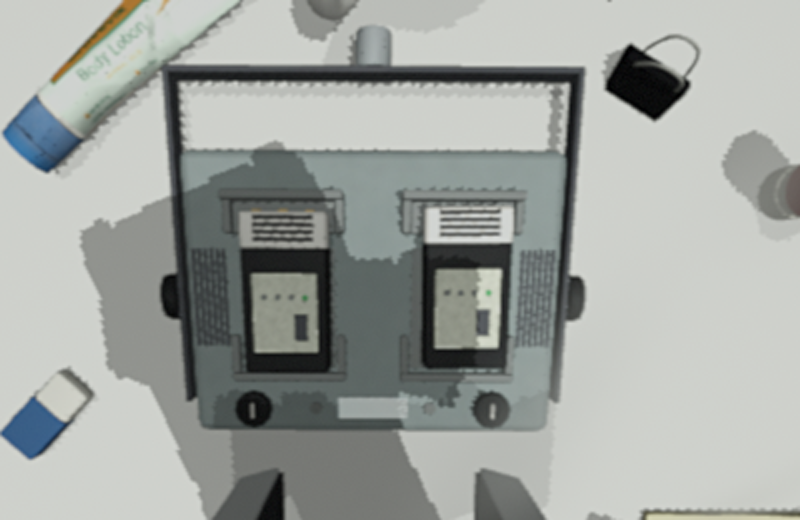

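The crop shows the light squarely, with slim tops at crop px (240-328, 209-371) and (423-513, 205-367). The bay rims are at columns 234-345 and 402-513 (row 378), and the back walls are at row 190-200.

```bash
python3 - <<'E'
from h import *
import pickle
p=pickle.load(open("w2.pkl","rb"))
P=lambda u,v,z:plane(p,u/2+90,v/2,z)[:2]
yaw=-.374;ax=np.array([np.cos(yaw),np.sin(yaw)]);ay=np.array([-ax[1],ax[0]])
for n,q in (("left",[(240,209),(328,209),(329,371),(247,371)]),("right",[(425,205),(513,205),(510,367),(423,367)])):
    c=np.array([P(*k,49) for k in q]); e=((c[0]+c[1])-(c[2]+c[3]))/2; w=((c[0]-c[1])+(c[3]-c[2]))/2
    print(n,c.mean(0).round(1),np.linalg.norm(e).round(1),np.linalg.norm(w).round(1),np.arctan2(e[1],e[0]).round(3))
o=np.array([655.6,28])
f=lambda u,v,z:(np.array([ax,ay])@(P(u,v,z)-o)).round(1)
for n,q in dict(Lrim_l=(234,378,34),Lrim_r=(345,378,34),Rrim_l=(402,378,34),Rrim_r=(513,378,34),Lwall0=(222,190,42),Lwall1=(343,190,42),Rwall0=(404,190,42),Rwall1=(525,190,42),wallin=(285,201,42),front=(370,430,20),back=(370,152,28),bl=(182,152,28),br=(566,152,28),yoke=(370,67,20),kn=(163,297,15),kn2=(584,297,15)).items(): print(n,f(*q))
# notepad/glue/park
p1=pickle.load(open("w1.pkl","rb"))
print("notepad",[plane(p1,*q,0)[:2].round() for q in((245,188),(300,188),(300,228),(245,225))])
print(move(*(P(467,286,49)),100,yaw))
E
```

```text
left [670.4  65.6] 69.4 37.2 -0.385
right [643.1  -9. ] 69.2 38.2 -0.352
Lrim_l [-40.7  69. ]
Lrim_r [-40.6  15.9]
Rrim_l [-40.6 -11.3]
Rrim_r [-40.5 -64.4]
Lwall0 [43.1 67.5]
Lwall1 [43.1 15.3]
Rwall0 [ 43.2 -11. ]
Rwall1 [ 43.2 -63.1]
wallin [38.6 40.5]
front [-70.2   4.3]
back [60.7  3.9]
bl [60.6 87.9]
br [ 60.8 -83.6]
yoke [97.2  3.9]
kn [ -3.7 106.4]
kn2 [  -3.4 -101.4]
notepad [array([488., -76.]), array([ 452., -152.]), array([ 393., -125.]), array([435., -49.])]
(array([6.16, 3.82, 5.21]), np.float64(0.01))
```

```bash
python3 -m creep '[[0.28,[6.1,3.8,2],0],[0.28,[6.1,3.8,2],0],[0.28,[6.1,3.8,5],0],[0.28,[6.1,3.8,8],0],[0.28,[6.1,3.8,8],0],[0.28,[6.1,3.8,8],0]]' 30
python3 -c "
from h import *
print(move(643.1,-9,45,-.37))"
```

```text
clock: 3.05
eef_pos: [643.7, -7.9, 71.7]
eef_rot: [-3.141, -0.001, -0.372]
wrist_force: [1.2, 0.9, 0.1]
finger_gap: 60.2
finger_force: 0.0
(array([-0.02,  0.13,  2.67]), np.float64(-0.03))
```

```bash
python3 -m creep '[[0.28,[0,0.1,1.5],0],[0.28,[0,0.1,2.2],0],[0.28,[0,0.1,2.6],0],[0.28,[0,0.1,2.6],0],[-0.4,[0,0.1,2.6],0],[-0.4,[0,0.1,2.6],0],[-0.4,[0,0.1,2.6],0],[-0.4,[0,0.1,2.6],0],[-0.4,[0,0.1,2.6],0],[-0.4,[0,0.1,2.6],0]]' 30
```

```text
clock: 4.05
eef_pos: [643.2, -8.6, 44.8]
eef_rot: [-3.141, -0.0, -0.372]
wrist_force: [-0.3, -0.9, 3.8]
finger_gap: 38.1
finger_force: 30.0
```

```bash
python3 -m creep '[[-0.4,[0,0,-2],0],[-0.4,[0,0,-5],0],[-0.4,[0,0,-7],0],[-0.4,[-2.5,6,-7],0],[-0.4,[-5.3,11,-7],0],[-0.4,[-5.3,13.5,-7],0],[-0.4,[-5.3,13.5,-5],0],[-0.4,[-5.3,13.5,-2],0],[-0.4,[-5.3,13.5,1],0],[-0.4,[-5.3,13.5,2],0],[-0.4,[-5.3,13.5,2],0],[-0.4,[-5.3,13.5,2],0]]'
```

```text
clock: 5.25
eef_pos: [545.2, -115.1, 25.5]
eef_rot: [-3.141, -0.001, -0.372]
wrist_force: [0.5, 0.6, -1.2]
finger_gap: 37.9
finger_force: 30.0
```

```bash
python3 -m creep '[[-0.4,[0,0,0.4],0],[-0.4,[0,0,0.7],0],[-0.4,[0,0,0.8],0],[-0.4,[0,0,0.85],0],[-0.4,[0,0,0.85],0],[-0.4,[0,0,0.85],0]]'
```

```text
clock: 5.85
eef_pos: [544.7, -115.1, 16.8]
eef_rot: [-3.142, -0.0, -0.372]
wrist_force: [-4.0, 1.7, 7.9]
finger_gap: 37.6
finger_force: 30.0
```

```bash
python3 -m creep '[[0.28,[0,0,0],0],[0.28,[0,0,0],0],[0.28,[0,0,0],0],[0.28,[0,0,-4],0],[0.28,[0,0,-9],0],[0.28,[0,0,-14.3],0],[0.28,[-7.3,15.7,-14.3],3.6],[0.28,[-7.3,15.7,-14.3],3.6],[0.28,[-7.3,15.7,-14.3],3.6],[0.28,[-7.3,15.7,-14.3],3.6],[0.28,[-7.3,15.7,-14.3],3.6],[0.28,[-7.3,15.7,-14.3],3.6]]'
python3 - <<'E'
from h import *
import pickle
p=manip.camera_params("wrist"); im=manip.camera("wrist"); cv2.imwrite("pics/w3.png",im[:,:,::-1]); pickle.dump(p,open("w3.pkl","wb"))
s=manip.read_state();print(s["joints"].round(2),s["eef_pos"],s["eef_rot"])
cv2.imwrite("pics/c3.png",cv2.resize(im[:260,90:490,::-1],None,fx=2,fy=2,interpolation=cv2.INTER_CUBIC))
E
```

```text
clock: 7.05
eef_pos: [419.6, -234.8, 159.1]
eef_rot: [-3.141, -0.0, -0.687]
wrist_force: [1.5, -1.1, -0.1]
finger_gap: 60.2
finger_force: 0.0
[-0.59  0.21  1.78  0.    1.15  1.67] [ 419.98191881 -234.40381789  158.99793889] [-3.14140822e+00 -1.58237626e-04 -6.86280642e-01]
```

View pics/c3.png

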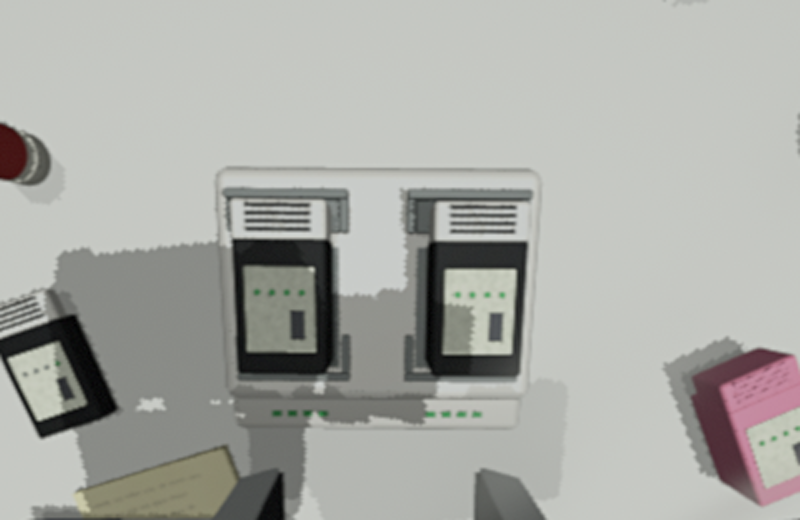

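The crop shows the charger squarely, with tall tops at crop px (231-326, 199-374) and (435-530, 200-376). The slim battery lies flat on the desk at left, around (50,365).

```bash
python3 - <<'E'
from h import *
import pickle
p=pickle.load(open("w3.pkl","rb"))
P=lambda u,v,z:plane(p,u/2+90,v/2,z)[:2]
yaw=-.687;ax=np.array([np.cos(yaw),np.sin(yaw)]);ay=np.array([-ax[1],ax[0]])
for n,q in (("left",[(231,199),(326,199),(325,374),(239,374)]),("right",[(435,201),(530,200),(520,376),(435,376)])):
    c=np.array([P(*k,76) for k in q]); e=((c[0]+c[1])-(c[2]+c[3]))/2; w=((c[0]-c[1])+(c[3]-c[2]))/2
    print(n,c.mean(0).round(1),np.linalg.norm(e).round(1),np.linalg.norm(w).round(1),np.arctan2(e[1],e[0]).round(3),move(*c.mean(0),100,yaw))
o=np.array([466,-273])
f=lambda u,v,z:(np.array([ax,ay])@(P(u,v,z)-o)).round(1)
for n,q in dict(Lrim_r=(349,379,42),Rrim_l=(404,379,42),Lwall0=(223,190,50),Lwall1=(348,190,50),Rwall0=(408,191,50),Rwall1=(533,191,50),front=(370,428,10),back=(380,169,36),bl=(217,250,36),br=(540,250,36)).items(): print(n,f(*q))
E
```

```text
left [ 491.7 -242.3] 69.1 36.5 -0.706 (array([ 6.05, -3.94,  5.9 ]), np.float64(0.01))
right [ 440.1 -304.2] 69.4 36.3 -0.674 (array([5.98, 4.13, 5.9 ]), np.float64(0.01))
Lrim_r [-42.7  14.5]
Rrim_l [-42.7 -11.7]
Lwall0 [41.1 67.2]
Lwall1 [41.2 13.5]
Rwall0 [ 40.8 -12.2]
Rwall1 [ 40.8 -65.8]
front [-75.7   5. ]
back [51.6 -0.2]
bl [16.6 75. ]
br [ 16.7 -74.1]
```

```bash
python3 -m creep '[[0.28,[6.05,-3.95,0],0],[0.28,[6.05,-3.95,1],0],[0.28,[6.05,-3.95,4],0],[0.28,[6.05,-3.95,7],0],[0.28,[6.05,-3.95,9],0],[0.28,[6.05,-3.95,10.5],0],[0.28,[6.05,-3.95,10.5],0],[-0.4,[6.05,-3.95,10.5],0],[-0.4,[6.05,-3.95,10.5],0],[-0.4,[6.05,-3.95,10.5],0],[-0.4,[6.05,-3.95,10.5],0],[-0.4,[6.05,-3.95,10.5],0]]' 40
```

```text
clock: 8.3
eef_pos: [491.7, -242.6, 54.7]
eef_rot: [-3.141, -0.001, -0.686]
wrist_force: [0.2, 1.7, 6.1]
finger_gap: 37.7
finger_force: 40.0
```

```bash
python3 -m creep '[[-0.4,[0,0,-2],0],[-0.4,[0,0,-6],0],[-0.4,[0,0,-10],0],[-0.4,[-0.6,-5,-10],-0.6],[-0.4,[-1.2,-10,-10],-1.3],[-0.4,[-1.8,-15,-10],-2],[-0.4,[-2.4,-20,-10],-2.7],[-0.4,[-3,-25,-10],-3.3],[-0.4,[-3.2,-27.8,-10],-3.6],[-0.4,[-3.2,-27.8,-8],-3.6],[-0.4,[-3.2,-27.8,-5],-3.6],[-0.4,[-3.2,-27.8,-3],-3.6]]'
python3 -m creep '[[-0.4,[0,0,0],0],[-0.4,[0,0,0],0],[-0.4,[0,0,0],0]]'
python3 -c "
from h import *
print(move(642.5,-7.3,46.7,-.37))"
```

```text
clock: 9.5
eef_pos: [641.9, -6.9, 81.6]
eef_rot: [3.141, 0.002, -0.372]
wrist_force: [-1.4, 0.3, -2.7]
finger_gap: 37.8
finger_force: 40.0
clock: 9.8
eef_pos: [643.4, -7.4, 85.5]
eef_rot: [-3.141, -0.002, -0.372]
wrist_force: [-0.5, -0.3, -1.9]
finger_gap: 37.9
finger_force: 40.0
(array([-0.1 ,  0.03,  3.88]), np.float64(-0.03))
```

```bash
python3 -m creep '[[-0.4,[-0.1,0,1.5],0],[-0.4,[-0.1,0,2.5],0],[-0.4,[-0.1,0,3],0],[-0.4,[-0.1,0,3.3],0],[-0.4,[-0.1,0,3.6],0],[-0.4,[-0.1,0,3.8],0],[-0.4,[-0.1,0,3.8],0],[-0.4,[-0.1,0,3.8],0]]'
```

```text
clock: 10.6
eef_pos: [642.1, -6.9, 46.7]
eef_rot: [-3.141, -0.001, -0.372]
wrist_force: [-4.0, 0.3, 5.5]
finger_gap: 37.8
finger_force: 40.0
```

```bash
python3 -m creep '[[0.2,[0,0,0],0],[0.2,[0,0,0],0],[0.2,[0,0,0],0],[0.2,[0,0,-3],0],[0.2,[0,0,-6],0],[0.28,[0,-4,-6],0],[0.28,[0,-7.8,-6],0.1],[0.28,[0,-7.8,-6],0.1],[0.28,[0,-7.8,-4],0.1],[0.28,[0,-7.8,-2.5],0.1],[0.28,[0,-7.8,-2.5],0.1]]'
python3 -c "
from h import *
print(move(670.4,65.6,45,-.38))"
```

```text
clock: 11.7
eef_pos: [668.9, 65.3, 68.2]
eef_rot: [3.14, 0.004, -0.381]
wrist_force: [0.2, -0.0, -0.5]
finger_gap: 59.9
finger_force: 0.0
(array([ 0.14, -0.09,  2.31]), np.float64(-0.02))
```

```bash
python3 -m creep '[[0.28,[0,0,1],0],[0.28,[0,0,2],0],[0.28,[0,0,2.6],0],[0.28,[0,0,2.6],0],[-0.4,[0,0,2.6],0],[-0.4,[0,0,2.6],0],[-0.4,[0,0,2.6],0],[-0.4,[0,0,2.6],0],[-0.4,[0,0,2.6],0]]' 30
```

```text
clock: 12.6
eef_pos: [670.4, 65.8, 45.4]
eef_rot: [-3.141, -0.001, -0.381]
wrist_force: [0.4, -0.1, 3.3]
finger_gap: 37.3
finger_force: 30.0
```

```bash
python3 -m creep '[[-0.4,[0,0,-2],0],[-0.4,[0,0,-6],0],[-0.4,[0,0,-10],0],[-0.4,[-0.7,5,-10],0.5],[-0.4,[-1.5,10,-10],1],[-0.4,[-2.2,15,-10],1.5],[-0.4,[-3,20,-10],2],[-0.4,[-3.7,25,-10],2.5],[-0.4,[-4.5,30,-10],3],[-0.4,[-5.3,35,-10],3.5],[-0.4,[-5.3,35.1,-7],3.5],[-0.4,[-5.3,35.1,-4],3.5]]'
python3 -m creep '[[-0.4,[0,0,0],0],[-0.4,[0,0,0],0],[-0.4,[0,0,0],0]]'
python3 -c "
from h import *
print(move(490.9,-240.5,53.4,-.69))"
```

```text
clock: 13.8
eef_pos: [489.8, -242.1, 84.9]
eef_rot: [-3.141, -0.002, -0.689]
wrist_force: [0.4, -0.2, -2.0]
finger_gap: 37.7
finger_force: 30.0
clock: 14.1
eef_pos: [491.3, -240.4, 86.6]
eef_rot: [-3.141, -0.002, -0.686]
wrist_force: [0.2, -0.1, -1.2]
finger_gap: 37.7
finger_force: 30.0
(array([-0.03,  0.04,  3.32]), np.float64(0.05))
```

```bash
python3 -m creep '[[-0.4,[0,0,1.2],0],[-0.4,[0,0,2.2],0],[-0.4,[0,0,2.6],0],[-0.4,[0,0,2.9],0],[-0.4,[0,0,3.1],0],[-0.4,[0,0,3.25],0],[-0.4,[0,0,3.25],0],[-0.4,[0,0,3.25],0]]'
```

```text
clock: 14.9
eef_pos: [490.6, -240.4, 53.3]
eef_rot: [-3.142, -0.0, -0.686]
wrist_force: [-3.7, 2.2, 8.7]
finger_gap: 37.7
finger_force: 30.0
```

```bash
python3 -m creep '[[0.2,[0,0,0],0],[0.2,[0,0,0],0],[0.2,[0,0,0],0],[0.2,[0,0,-3],0],[0.2,[0,0,-6.5],0],[0.28,[0.1,4,-6.5],0],[0.28,[0.1,8.1,-6.5],0],[0.28,[0.1,8.1,-6.5],0],[0.28,[0.1,8.1,-4],0],[0.28,[0.1,8.1,-2.5],0],[0.28,[0.1,8.1,-2.5],0],[0.28,[0.1,8.1,-2.5],0]]'
python3 -m creep '[[0.28,[0,0,1],0],[0.28,[0,0,2],0],[0.28,[0,0,2.4],0],[0.28,[0,0,2.4],0],[-0.4,[0,0,2.4],0],[-0.4,[0,0,2.4],0],[-0.4,[0,0,2.4],0],[-0.4,[0,0,2.4],0],[-0.4,[0,0,2.4],0]]' 40
```

```text
clock: 16.1
eef_pos: [440.3, -303.4, 77.8]
eef_rot: [-3.142, 0.0, -0.686]
wrist_force: [-0.6, 0.5, 0.2]
finger_gap: 60.2
finger_force: 0.0
clock: 17.0
eef_pos: [440.0, -303.7, 53.7]
eef_rot: [3.142, -0.001, -0.686]
wrist_force: [-0.6, 0.4, 3.2]
finger_gap: 37.7
finger_force: 40.0
```

```bash
python3 -m creep '[[-0.4,[0,0,-2],0],[-0.4,[0,0,-6],0],[-0.4,[0,0,-11],0],[-0.4,[-0.6,-4.8,-11],-0.4],[-0.4,[-1.2,-9.6,-11],-0.8],[-0.4,[-1.8,-14.4,-11],-1.2],[-0.4,[-2.4,-19.2,-11],-1.6],[-0.4,[-3,-24,-11],-2],[-0.4,[-3.7,-28.8,-11],-2.4],[-0.4,[-4.3,-33.6,-11],-2.8],[-0.4,[-4.9,-38.4,-11],-3.2],[-0.4,[-5.6,-43.4,-11],-3.6]]'
python3 -m creep '[[-0.4,[0,0,0],0],[-0.4,[0,0,0],0],[-0.4,[0,0,3],0],[-0.4,[0,0,6],0],[-0.4,[0,0,8],0],[-0.4,[0,0,8],0],[-0.4,[0,0,8],0],[-0.4,[0,0,8],0]]'
python3 -c "
from h import *
print(move(671.7,67.1,45.7,-.37))"
```

```text
clock: 18.2
eef_pos: [671.9, 68.9, 162.9]
eef_rot: [3.141, 0.001, -0.371]
wrist_force: [0.9, -0.6, -2.5]
finger_gap: 37.8
finger_force: 40.0
clock: 19.0
eef_pos: [672.0, 66.6, 85.4]
eef_rot: [-3.141, -0.002, -0.373]
wrist_force: [0.3, 0.6, -1.7]
finger_gap: 38.0
finger_force: 40.0
(array([-0.06, -0.03,  3.97]), np.float64(-0.03))
```

```bash
python3 -m creep '[[-0.4,[0,0,1.5],0],[-0.4,[0,0,2.5],0],[-0.4,[0,0,3.1],0],[-0.4,[0,0,3.4],0],[-0.4,[0,0,3.7],0],[-0.4,[0,0,3.85],0],[-0.4,[0,0,3.85],0],[-0.4,[0,0,3.85],0]]'
```

```text
clock: 19.8
eef_pos: [671.7, 67.2, 45.7]
eef_rot: [-3.141, -0.001, -0.372]
wrist_force: [-2.0, -0.8, 6.0]
finger_gap: 38.1
finger_force: 40.0
```

```bash
python3 -m creep '[[0.2,[0,0,0],0],[0.2,[0,0,0],0],[0.2,[0,0,0],0],[0.2,[0,0,-3],0],[0.2,[0,0,-7],0],[0.28,[0,0,-10.5],0],[0.28,[-6,4.2,-10.5],0],[0.28,[-6,4.2,-10.5],0],[0.28,[-6,4.2,-10.5],0],[0.28,[-6,4.2,-10.5],0],[0.28,[-6,4.2,-10.5],0],[0.28,[-6,4.2,-10.5],0]]'
python3 - <<'E'
from h import *
im=manip.camera("wrist")
cv2.imwrite("pics/c4.png",cv2.resize(im[:260,90:490,::-1],None,fx=2,fy=2,interpolation=cv2.INTER_CUBIC))
print(move(544.7,-115.1,100,-.372))
E
```

```text
clock: 21.0
eef_pos: [600.8, 50.0, 149.6]
eef_rot: [3.141, 0.0, -0.372]
wrist_force: [-0.1, 0.2, -0.1]
finger_gap: 60.3
finger_force: 0.0
(array([ 0.79, 17.42,  4.96]), np.float64(-0.0))
```

View pics/c4.png

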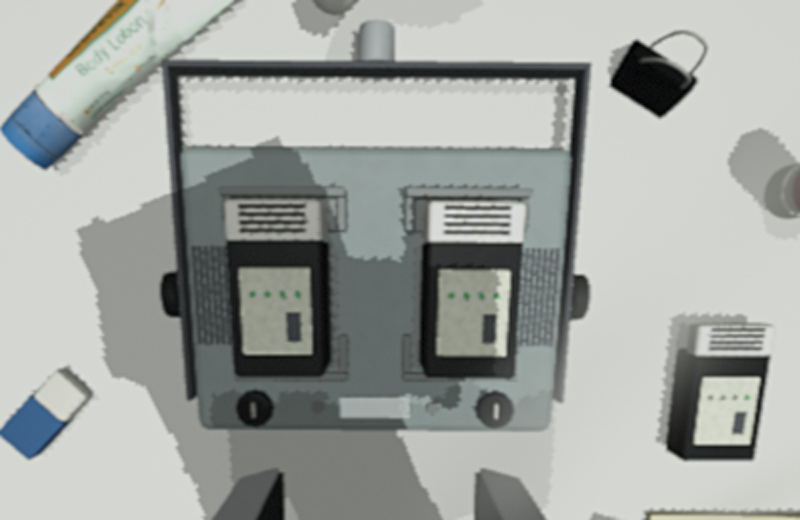

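Both tall batteries sit flat and square in the light at crop px (276,288) and (474,288), and the parked slim one is at (718,390). I'll fetch it next.

```bash
python3 -m creep '[[0.28,[0.2,4.5,0],0],[0.28,[0.4,9,0],0],[0.28,[0.6,13.5,1],0],[0.28,[0.8,17.4,3],0],[0.28,[0.8,17.4,6],0],[0.28,[0.8,17.4,9],0],[0.28,[0.8,17.4,10.5],0],[0.28,[0.8,17.4,10.5],0],[0.28,[0.8,17.4,10.5],0]]'
python3 -m creep '[[0.28,[0,0,1.2],0],[0.28,[0,0,2.2],0],[0.28,[0,0,2.75],0],[0.28,[0,0,2.75],0],[-0.4,[0,0,2.75],0],[-0.4,[0,0,2.75],0],[-0.4,[0,0,2.75],0],[-0.4,[0,0,2.75],0],[-0.4,[0,0,2.75],0]]' 30
```

```text
clock: 21.95
eef_pos: [545.1, -115.0, 45.8]
eef_rot: [-3.142, -0.001, -0.372]
wrist_force: [1.1, -0.5, 0.7]
finger_gap: 60.7
finger_force: 0.0
clock: 22.85
eef_pos: [544.6, -115.2, 17.8]
eef_rot: [-3.142, -0.001, -0.372]
wrist_force: [-0.9, 0.5, 2.8]
finger_gap: 37.8
finger_force: 30.0
```

```bash
python3 -m creep '[[-0.4,[0,0,-2],0],[-0.4,[0,0,-7],0],[-0.4,[0,0,-12],0],[-0.4,[-0.7,5,-12],0.9],[-0.4,[-1.4,10,-12],1.8],[-0.4,[-2.1,15,-12],2.7],[-0.4,[-2.8,20,-12],3.5],[-0.4,[-2.9,21.2,-12],3.6],[-0.4,[-2.9,21.2,-10],3.6],[-0.4,[-2.9,21.2,-7],3.6],[-0.4,[-2.9,21.2,-7],3.6],[-0.4,[-2.9,21.2,-7],3.6]]'
python3 -m creep '[[-0.4,[0,0,0],0],[-0.4,[0,0,0],0]]'
python3 -c "
from h import *
print(move(440.1,-302.3,53.8,-.69))"
```

```text
clock: 24.05
eef_pos: [440.5, -301.7, 87.8]
eef_rot: [-3.142, 0.001, -0.686]
wrist_force: [0.1, -0.8, -1.2]
finger_gap: 37.9
finger_force: 30.0
clock: 24.25
eef_pos: [440.9, -302.2, 88.7]
eef_rot: [-3.142, -0.002, -0.686]
wrist_force: [0.2, -0.5, -0.9]
finger_gap: 37.9
finger_force: 30.0
(array([-0.06,  0.06,  3.49]), np.float64(0.05))
```

```bash
python3 -m creep '[[-0.4,[0,0,1.2],0],[-0.4,[0,0,2.2],0],[-0.4,[0,0,2.7],0],[-0.4,[0,0,3],0],[-0.4,[0,0,3.2],0],[-0.4,[0,0,3.4],0],[-0.4,[0,0,3.4],0],[-0.4,[0,0,3.4],0]]'
```

```text
clock: 25.05
eef_pos: [440.4, -302.2, 53.7]
eef_rot: [-3.142, -0.001, -0.686]
wrist_force: [0.7, 0.1, 1.6]
finger_gap: 37.4
finger_force: 30.0
```

```bash
python3 -m creep '[[-0.4,[0,0,0.1],0],[-0.4,[0,0,0.1],0],[0.2,[0,0,0.1],0],[0.2,[0,0,0.1],0],[0.2,[0,0,0.1],0],[0.2,[0,0,-3],0],[0.28,[0,0,-7],0],[0.28,[0,0,-11],0],[0.28,[-6,-4,-11],0],[0.28,[-6,-4,-11],0],[0.28,[-6,-4,-11],0],[0.28,[-6,-4,-11],0]]'
python3 - <<'E'
from h import *
im=manip.camera("wrist")
cv2.imwrite("pics/c5.png",cv2.resize(im[:260,90:490,::-1],None,fx=2,fy=2,interpolation=cv2.INTER_CUBIC))
cv2.imwrite("pics/s5.png",cv2.resize(manip.camera("side")[130:300,190:350,::-1],None,fx=3.5,fy=3.5,interpolation=cv2.INTER_CUBIC))
E
```

```text
clock: 26.25
eef_pos: [419.5, -233.2, 163.7]
eef_rot: [-3.142, -0.001, -0.686]
wrist_force: [0.2, -0.8, 0.4]
finger_gap: 60.1
finger_force: 0.0
```

View pics/c5.png

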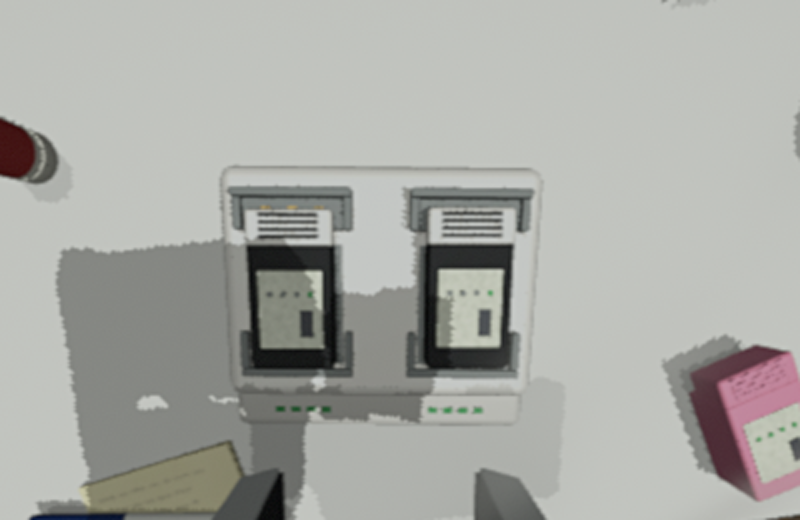

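View pics/s5.png

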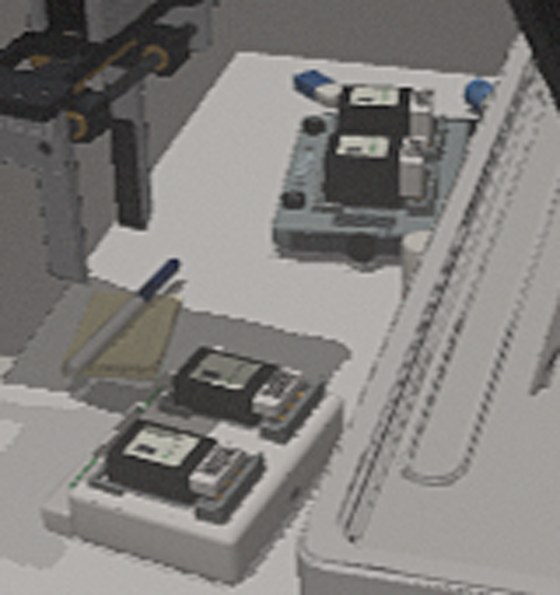

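The wrist crop shows both slim batteries flat in the charger bays at (292,290) and (470,288), white ends toward the contact walls. The side crop shows both tall ones flat in the light at (375,120) and (375,170). The glue stick is standing as before and the gripper is clear.

```bash
python3 -c "
from cell import manip
print(manip.sign_off())"
```

```text
the job is handed in; nothing more can be done
None
```

I exchanged the batteries: both tall ones now lie flat in the light and both slim ones in the charger, white ends over the contacts. I handed the job in about 26 s into the 96 s limit. The last views show the gripper clear and the glue stick still standing, and the arm never worked near the mug, which I didn't check in a final picture.

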